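# Sort the saw-table oddments into their trays

### The job

Clear the mixed oddments off the saw table into their containers: put the two wooden wedges into the plywood tray, one in each bay; the steel nut and the steel flange into the round steel dish, side by side; and the grey scrap block into the red bin. Each must rest flat on its container's floor, the same side up as it lies now. Leave the set-up block and the sanding block at the back where they are.

Things in the scene. Friction and masses are not known exactly. Their poses are not given: they have to be found in the camera images.
- long_wedge: pale brown hardwood wedge, the longer of the two, 26 wide (its x) x 100 long (its y) x 20 mm high at its thick end (its +y end; it thins to about 4 mm at its -y end; 12 mm high at mid-length), parallel vertical sides; origin at the middle of its flat underside, z up
- short_wedge: grey weathered hardwood wedge, the shorter one, 26 wide (its x) x 70 long (its y) x 20 mm high at its thick end (its +y end; it thins to about 4 mm at its -y end; 12 mm high at mid-length), parallel vertical sides; origin at the middle of its flat underside, z up
- nut: grey steel hexagon nut, 26 mm across, 12 mm high, lying flat (it may lean up to 3 degrees); origin at the centre of its underside, z up
- flange: grey steel blade flange: a thick round washer, 36 mm in diameter, 8 mm high, with a hole in the middle; its edge is upright up to 5 mm, then slopes inward; lying flat; origin at the centre of its underside, z up
- offcut: grey sawn scrap block (off-cut), 36 wide (its x) x 55 long (its y) x 36 mm high; origin at the centre of its underside, z up
- wedge_tray: low plywood tray with light wooden walls, 130 (its x) x 180 (its y) mm, fixed, on four 12 mm feet; rim 36 mm and top of floor 16 mm above the origin; walls 5 mm thick; a 5 mm rib along its x, reaching 30 mm above the origin, divides it into two equal bays, each 120 x 82 mm inside, centres at y = +43 and -43 mm; origin centred below it at table level
- steel_dish: round bare-steel parts dish, 156 mm across the rim, which is 34 mm above the saw table, fixed; it stands on four 12 mm feet; floor flat, its top 16 mm above the origin, about 134 mm across; wall 3 mm, slightly flared; origin centred below it at the level of the feet's undersides
- scrap_bin: red plastic open bin, 130 x 130 mm, rim 47 mm above the saw table, fixed; it stands on four 12 mm feet; walls 4 mm thick with a rolled rim, top of the floor 16 mm above the origin; origin centred below it at the level of the feet's undersides
- setup_block: bystander: pale planed wooden set-up block, flat and rectangular, 40 wide (x) x 100 long (y) x 18 mm high, behind the work; origin at the centre of its underside
- sanding_block: bystander: cork sanding block with a reddish abrasive sole, 37 wide (x) x 87 long (y) x 24 mm high, behind the work; origin at the centre of its underside

How it is judged:
At the end, for the whole second after the job is handed in: Wedges flat (0.12 rad, under 5 mm up) in the plywood tray, one per bay; nut and flange flat (0.15 rad, under 4 mm up), within 60 mm of the dish's centre; scrap block flat (0.15 rad, under 5 mm up) within 55 mm of the bin's middle; all at rest; set-up and sanding block within 15 mm of start (x of long_wedge in the frame of wedge_tray between -0.058 and 0.058 m and y of long_wedge in the frame of wedge_tray between -0.085 and 0.085 m and z of long_wedge in the frame of wedge_tray between 0.012 and 0.021 m and angle between each of long_wedge, short_wedge's own z axis and vertical below 0.12 rad and x of short_wedge in the frame of wedge_tray between -0.058 and 0.058 m and y of short_wedge in the frame of wedge_tray between -0.085 and 0.085 m and z of short_wedge in the frame of wedge_tray between 0.012 and 0.021 m and ((y of long_wedge in the frame of wedge_tray above 0.012 m and y of short_wedge in the frame of wedge_tray below -0.012 m) or (y of long_wedge in the frame of wedge_tray below -0.012 m and y of short_wedge in the frame of wedge_tray above 0.012 m)) and horizontal distance between each of nut, flange and steel_dish below 0.06 m and z of nut in the frame of steel_dish between 0.012 and 0.02 m and angle between each of nut, flange, offcut's own z axis and vertical below 0.15 rad and z of flange in the frame of steel_dish between 0.012 and 0.02 m and x of offcut in the frame of scrap_bin between -0.055 and 0.055 m and y of offcut in the frame of scrap_bin between -0.055 and 0.055 m and z of offcut in the frame of scrap_bin between 0.012 and 0.021 m and linear speed of each of long_wedge, short_wedge, nut, flange, offcut below 0.02 m/s and angular speed of each of long_wedge, short_wedge, nut, flange, offcut below 0.2 rad/s and distance of each of setup_block, sanding_block from where it was at the start of the episode below 0.015 m); the robot touches nothing.
It fails at once if the set-up block is shoved away (15 mm or more) (distance of setup_block from where it was at the start of the episode above 0.015 m).
It fails at once if the sanding block is shoved away (15 mm or more) (distance of sanding_block from where it was at the start of the episode above 0.015 m).
It also fails if it takes over 112 s, if anything falls off the work surface, if the arm or the gripper's body presses on something with over 40 N, if the wrist force passes 120 N, or if a joint passes its speed limit or range.

### The arm

A 7-joint arm with a two-finger parallel gripper is mounted at the origin on a cart in front of the work surface, level with it; the furniture and walls round the work are solid. World frame = base frame: x ahead of the robot, y to its left, z up, the work surface at z = 0. Lengths are in m, angles in rad, forces in N, time in s.
With the tool pointing down it reaches from about 0.425 to 0.925 m from the base axis. Payload 6.8 kg.
Tool frame: the origin (TCP) lies midway between the tips of the shut fingers; the grasp point (between the pads) lies 19 mm behind it; z points along the fingers, x is the direction in which the jaws open and shut, and the axes are right-handed (so a half turn about z gives the same grasp; the last joint's range is limited). The gripper opens to 85 mm and grips with 20 to 120 N. Pads are 22 mm wide; open, the fingers measure 114 mm over their backs; the gripper's body (76 mm by 85 mm) begins 54 mm behind the grasp point. The pads swing forward as they close: fully open they stand 13 mm farther back than shut.
Start: joints at [1.209, 0.477, 0.022, 1.555, -0.011, 1.109, -0.083], TCP at [0.169, -0.653, 0.231] pointing down, gripper open.
Joint ranges: [-2.96, 2.96], [-0.34, 2.1], [-1.41, 1.46], [0.24, 2.44], [-1.37, 4.51], [0.17, 1.92], [-2.96, 2.96]. Speed limits (rad/s): [2.39, 2.39, 3.14, 3.14, 3.14, 3.14, 3.14].

### API

Orientations are given as a unit quaternion [w, x, y, z].
In Python, from station import bot gives the robot as it stands.
- The arm moves only by the tool step_arm, never from a script. Its argument "increments" is a list of rows, each a list of 7 numbers: the shift along the tool's x, y, z in cm, then the turn, a rotation vector about the tool's x, y, z in degrees, then the closure, from 0 (fully open) to 1 (shut). A call has 1 to 20 rows; each row shifts and turns the commanded pose from where the row before left it, along the tool's axes as they then stand; what a row does not reach is not made up. A row lasts 1/10 s, in which the tool goes at most 50 mm and 8.59 degrees, less where a joint would pass 70% of its speed; a pose out of reach is approached as far as the arm can. A call is refused whole if a number of a shift passes 5 or a number of a turn 8.59, either way. A call with a gripper value outside its range is refused whole. The fingers move at their own pace and stop on an object; "squeeze" is the grip in N (left out, the last holds). Time passes only in rows, so rows that do not move let the fingers close. It gives the time, the measured TCP pose, the force and the opening at its end, in the units of the state.
- bot.get_obs(): the state, without advancing time (a new reading comes with each control period).
- bot.read_camera(name): name is "scene" or "top" or "wrist"; returns a dict with "pixels" (480x640x3 uint8, red, green, blue), "vertical_fov" (degrees; the focal length in pixels is half the picture's height over the tangent of half this angle, whatever the lens; pixels are square), "cx", "cy" (the principal point, pixels), "camera_from_world" (4x4, takes a point from world to camera coordinates). Camera axes: x right, y down, z forward; pixel columns grow to the right and rows downward; lengths in m; the calibration is good to about 2 mm. A picture is of the moment at which its call begins. There is no depth.
- bot.hand_in(): hands the job in, once; it reports no verdict.
Trained networks look in a picture, given as the dict that the camera call returned (one of the last four; its "shot" number tells which), for a name from the list of things; names that differ only in an ending like _2 or _b are one class to them, and where a whole thing is asked for, a point or a joint stands for the part that bears it (a point fixed in the world has none). Each returns a list of dicts, best first, with "score" (0 to 1); they miss things now and then, are a little off and sometimes report something else, mostly with a low value. They report only what shows in the picture. A call takes as long as a camera call.
- bot.find_in(picture, query): "point" ([column, row] in pixels, amid what is visible of it).
- bot.cut_out(picture, query): "pixels" (480x640 bool, what is visible of it) and "point" ([column, row] in pixels, amid what is visible of it).
- bot.pinpoint(picture, query): "point" ([column, row] in pixels: a listed point, or the origin of a listed thing).
The state is a dict: "t": time; "q": joint angles; "joint_vel": joint speeds; "joint_torque": joint torques, N m; "eef_pos": TCP position; "tool_rot": TCP orientation; "contact_force": force on the tool from outside, world axes, zero at the start; "torque": the same for the moment, N m; "gripper_width": opening from 0.0 (shut) to 1.0 (fully open).
Only numpy, scipy, OpenCV 4.12 (cv2) and the standard library are available. Lean on these libraries where they do the work, as an engineer would, in place of code of your own. Each camera call takes 0.05 s, during which the arm holds its last target.

## Working session

There is one attempt and no reset: what is moved stays moved. The work goes in short steps, Python scripts to look and compute and a tool call to move; the robot and the scene stay as the last step left them, time stands still between calls to the robot, and variables do not carry over. Pictures are saved under pics/ and viewed, and the job is handed in when it is done.

Besides the shell and the picture viewer there is one more tool, called after "Request:" as name(argument=value, ...) on one line, values as JSON. step_arm: Moves the arm, as the interface text tells. Its arguments: {"type":"object","properties":{"increments":{"type":"array"},"squeeze":{"type":"number"}},"required":["increments"]}

```bash
ls; mkdir -p pics; python3 - <<'E'
from station import bot
import cv2
print(bot.get_obs())
for n in ["scene","top","wrist"]:
    p=bot.read_camera(n); cv2.imwrite(f"pics/{n}0.png",p["pixels"][:,:,::-1]); print(n,p["vertical_fov"],p["cx"],p["cy"],p["camera_from_world"].round(3).tolist() if hasattr(p["camera_from_world"],'round') else p["camera_from_world"])
E
```

```text
pics
{'t': 0.0, 'q': array([ 1.20889815,  0.47778363,  0.02231577,  1.55647902, -0.01149452,
        1.1092641 , -0.0830863 ]), 'joint_vel': array([ 0.00158621,  0.00083147,  0.00167515, -0.00113193, -0.00065376,
       -0.00141205, -0.00051453]), 'joint_torque': array([-2.17660358e-04, -5.96451259e+01,  1.60761539e+00, -2.81202632e+01,
        1.23947219e-02,  9.42163635e-03, -2.85760552e-05]), 'eef_pos': array([ 0.16932898, -0.65280082,  0.23032464]), 'tool_rot': array([-5.00707755e-04,  7.90929237e-01, -6.11906958e-01, -7.51624286e-04]), 'contact_force': array([ 0.27484073, -0.31140848, -0.73517582]), 'torque': array([-0.02656725,  0.01515775,  0.01637097]), 'gripper_width': 0.9995168048762679}
scene 53.58395618358971 309.641175778256 237.1583181998199 [[0.818, -0.575, 0.011, -0.517], [-0.433, -0.628, -0.647, 0.25], [0.379, 0.524, -0.762, 0.849], [0.0, 0.0, 0.0, 1.0]]
top 55.186322101722304 317.2759932773037 239.64861829627455 [[-0.003, -1.0, -0.022, -0.045], [-0.981, 0.007, -0.195, 0.593], [0.196, 0.021, -0.98, 0.763], [0.0, 0.0, 0.0, 1.0]]
wrist 68.37224051426026 310.5714206083275 241.4673593152015 [[0.251, -0.968, -0.003, -0.674], [-0.927, -0.241, 0.288, -0.04], [-0.28, -0.07, -0.958, 0.38], [0.0, 0.0, 0.0, 1.0]]
```

View pics/scene0.png

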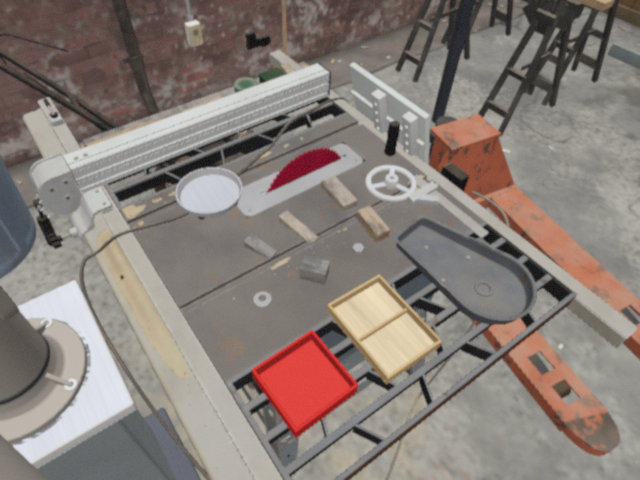

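View pics/top0.png

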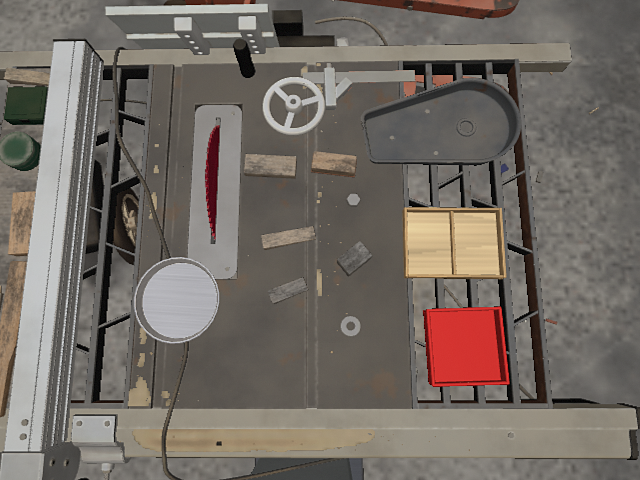

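```bash
cat > h.py <<'E'
from station import bot
import cv2, numpy as np
def ray(p,uv):
    f=240/np.tan(np.radians(p["vertical_fov"])/2)
    T=np.array(p["camera_from_world"]);R=T[:3,:3];c=-R.T@T[:3,3]
    d=R.T@np.array([(uv[0]-p["cx"])/f,(uv[1]-p["cy"])/f,1.])
    return c,d
def onz(p,uv,z):
    c,d=ray(p,uv); return c+d*(z-c[2])/d[2]
def proj(p,P):
    f=240/np.tan(np.radians(p["vertical_fov"])/2)
    T=np.array(p["camera_from_world"]);P=np.atleast_2d(P)
    q=P@T[:3,:3].T+T[:3,3]
    return np.c_[p["cx"]+f*q[:,0]/q[:,2],p["cy"]+f*q[:,1]/q[:,2]]
N=["long_wedge","short_wedge","nut","flange","offcut","wedge_tray","steel_dish","scrap_bin","setup_block","sanding_block"]
E
python3 - <<'E'
from h import *
for cam in ["top","scene"]:
    p=bot.read_camera(cam)
    for n in N:
        for r in bot.pinpoint(p,n)[:2]: print(cam,n,round(r["score"],2),np.round(r["point"]),onz(p,r["point"],0).round(3))
        for r in bot.cut_out(p,n)[:2]: print("    cut",round(r["score"],2),np.round(r["point"]),r["pixels"].sum())
E
```

```text
top long_wedge 0.9 [286. 240.] [0.603 0.013 0.   ]
    cut 0.88 [286. 237.] 767
top short_wedge 0.96 [284. 290.] [0.507 0.016 0.   ]
    cut 0.69 [287. 290.] 574
top nut 0.54 [355. 200.] [ 0.683 -0.121  0.   ]
top flange 0.81 [350. 326.] [ 0.441 -0.107  0.   ]
    cut 0.48 [349. 321.] 240
top offcut 0.91 [356. 260.] [ 0.565 -0.12   0.   ]
top offcut 0.21 [184. 300.] [0.49  0.203 0.   ]
    cut 0.65 [358. 261.] 596
top wedge_tray 0.75 [449. 245.] [ 0.592 -0.297  0.   ]
    cut 0.83 [450. 244.] 7175
top steel_dish 0.57 [181. 303.] [0.486 0.209 0.   ]
    cut 0.61 [176. 298.] 5748
top scrap_bin 0.61 [459. 344.] [ 0.408 -0.305  0.   ]
    cut 0.63 [462. 347.] 6292
top setup_block 0.92 [269. 169.] [0.749 0.048 0.   ]
    cut 0.59 [268. 168.] 1141
top sanding_block 0.86 [333. 165.] [ 0.755 -0.079  0.   ]
top sanding_block 0.49 [182. 299.] [0.492 0.207 0.   ]
    cut 0.57 [332. 163.] 952
scene long_wedge 0.68 [338. 194.] [0.75  0.049 0.   ]
scene long_wedge 0.59 [298. 227.] [0.61  0.013 0.   ]
    cut 0.62 [295. 226.] 522
scene short_wedge 0.89 [260. 251.] [0.502 0.004 0.   ]
scene short_wedge 0.63 [337. 194.] [0.747 0.048 0.   ]
    cut 0.92 [260. 246.] 378
scene nut 0.43 [353. 254.] [ 0.663 -0.119  0.   ]
    cut 0.52 [356. 252.] 110
scene flange 0.78 [264. 302.] [ 0.44  -0.113  0.   ]
    cut 0.58 [264. 299.] 190
scene offcut 0.62 [316. 274.] [ 0.566 -0.117 -0.   ]
    cut 0.69 [316. 269.] 623
scene wedge_tray 0.64 [380. 329.] [ 0.591 -0.293  0.   ]
scene steel_dish 0.93 [208. 200.] [0.48  0.209 0.   ]
    cut 0.76 [304. 383.] 6400
    cut 0.71 [255. 248.] 373
scene setup_block 0.86 [337. 196.] [ 0.743  0.044 -0.   ]
    cut 0.9 [340. 192.] 686
    cut 0.41 [355. 250.] 95
scene sanding_block 0.72 [372. 227.] [ 0.749 -0.082  0.   ]
    cut 0.86 [370. 223.] 710
```

```bash
cat >> h.py <<'E'
from scipy.spatial.transform import Rotation as Ro
def tool():
    o=bot.get_obs();q=o["tool_rot"];return np.array(o["eef_pos"]),Ro.from_quat([q[1],q[2],q[3],q[0]]).as_matrix(),o
def yaw():
    _,R,_=tool(); return np.degrees(np.arctan2(R[1,0],R[0,0]))
def to(target,yw=None):
    """shift in tool cm (current axes) ; turn about tool z (deg) ; shift if turn done first"""
    p,R,o=tool(); y0=np.degrees(np.arctan2(R[1,0],R[0,0]))
    d=np.array(target)-p
    print("t",round(o["t"],2),"tcp",p.round(4),"yaw",y0.round(1),"tilt",np.degrees(R[:2,2]).round(2),"shift cm now-axes",(R.T@d*100).round(2))
    if yw is not None:
        # tool z down: turning +a about tool z lowers the world yaw by a
        a=-((yw-y0+90)%180-90)
        Rn=R@Ro.from_rotvec([0,0,np.radians(a)]).as_matrix()
        print("  turn tool z deg",round(a,1)," shift after turn",(Rn.T@d*100).round(2), "q7",o["q"][6].round(2))
E
python3 - <<'E'
from h import *
p=bot.read_camera("wrist");T=np.array(p["camera_from_world"]);t,R,o=tool()
c=-T[:3,:3].T@T[:3,3]; print("cam in tool",R.T@(c-t), "axes cam in tool\n",(R.T@T[:3,:3].T).round(3))
to([0.5,-0.05,0.38],0); to([0.5,-0.05,0.38],90);to([0.45,-0.05,0.38])
q=bot.read_camera("top")["pixels"][120:360,230:430]
cv2.imwrite("pics/tz.png",cv2.resize(q[:,:,::-1],None,fx=3,fy=2.5*1))
E
```

```text
cam in tool [ 1.10644601e-04 -7.16368320e-02 -1.42700128e-01] axes cam in tool
 [[ 1.     0.    -0.001]
 [-0.     0.958  0.288]
 [ 0.001 -0.288  0.958]]
t 2.3 tcp [ 0.1695 -0.6534  0.2313] yaw -75.5 tilt [0. 0.] shift cm now-axes [-50.11 -47.14 -14.87]
  turn tool z deg -75.5  shift after turn [ 33.05 -60.34 -14.87] q7 -0.08
t 2.3 tcp [ 0.1695 -0.6534  0.2313] yaw -75.5 tilt [0. 0.] shift cm now-axes [-50.11 -47.14 -14.87]
  turn tool z deg 14.5  shift after turn [-60.34 -33.05 -14.87] q7 -0.08
t 2.3 tcp [ 0.1695 -0.6534  0.2313] yaw -75.5 tilt [0. 0.] shift cm now-axes [-51.36 -42.3  -14.87]
```

View pics/tz.png

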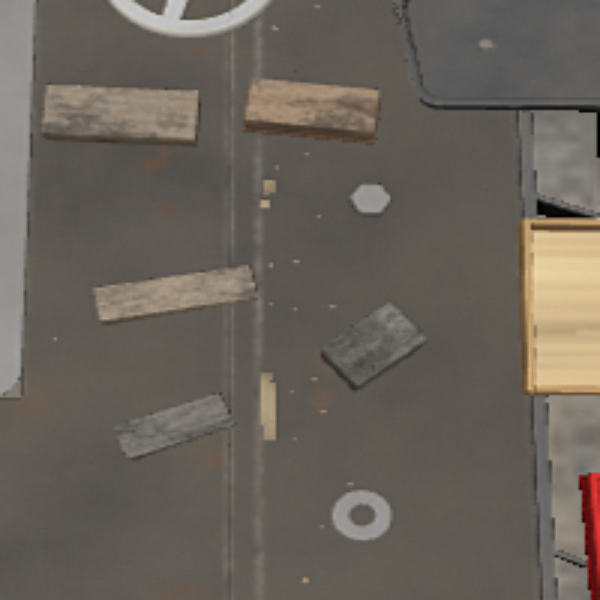

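Request:
step_arm(increments=[[-3.2,-3.4,-0.1,0,0,0,0],[-3.2,-3.4,-0.1,0,0,0,0],[-3.2,-3.4,-0.1,0,0,0,0],[-3.2,-3.4,-0.1,0,0,0,0],[-3.2,-3.4,-0.1,0,0,0,0],[-3.2,-3.4,-0.1,0,0,0,0],[-3.2,-3.4,-0.1,0,0,0,0],[-3.2,-3.4,-0.1,0,0,0,0],[-3.2,-3.4,-0.1,0,0,0,0],[-3.2,-3.4,-0.1,0,0,0,0],[-3.2,-3.4,-0.1,0,0,0,0],[-3.2,-3.4,-0.1,0,0,0,0],[-3.2,-3.4,-0.1,0,0,0,0],[-3.2,-3.4,-0.1,0,0,0,0],[-3.2,-3.4,-0.1,0,0,0,0],[-3.2,-3.4,-0.1,0,0,0,0]])

```text
t: 3.95
eef_pos: [0.5684, -0.0197, 0.2476]
tool_rot: [-0.0, 0.791, -0.612, 0.0]
contact_force: [0.5, -1.0, 0.2]
gripper_width: 0.997
```

Request:
step_arm(increments=[[0,0,0,0,0,-8.4,0],[0,0,0,0,0,-8.4,0],[0,0,0,0,0,-8.4,0],[0,0,0,0,0,-8.4,0],[0,0,0,0,0,-8.4,0],[0,0,0,0,0,-8.4,0],[0,0,0,0,0,-8.4,0],[0,0,0,0,0,-8.4,0],[0,0,0,0,0,-8.3,0],[0,0,0,0,0,0,0],[0,0,0,0,0,0,0]])

```text
t: 5.05
eef_pos: [0.5675, -0.0214, 0.2473]
tool_rot: [-0.0, 1.0, -0.002, 0.0]
contact_force: [-0.5, 0.3, 0.3]
gripper_width: 0.996
```

```bash
python3 - <<'E'
from h import *
to([0.57,-0.02,0.25],0)
p=bot.read_camera("wrist"); cv2.imwrite("pics/w1.png",p["pixels"][:,:,::-1])
import pickle; pickle.dump(p,open("w1.pkl","wb"))
for n in N:
    for r in bot.pinpoint(p,n)[:1]: print(n,round(r["score"],2),np.round(r["point"]),onz(p,r["point"],0).round(3))
    if n in N[:5]:
      for r in bot.cut_out(p,n)[:1]:
        c=max(cv2.findContours(r["pixels"].astype(np.uint8),0,2)[0],key=cv2.contourArea)
        print("    cut",round(r["score"],2),r["pixels"].sum(),np.round(cv2.boxPoints(cv2.minAreaRect(c))).tolist())
E
```

```text
t 5.05 tcp [ 0.5675 -0.0214  0.2473] yaw -0.2 tilt [0. 0.] shift cm now-axes [ 0.25 -0.14 -0.27]
  turn tool z deg -0.2  shift after turn [ 0.25 -0.14 -0.27] q7 -0.27
long_wedge 0.65 [351. 178.] [0.61  0.008 0.   ]
    cut 0.81 2380 [[326.0, 133.0], [354.0, 127.0], [371.0, 219.0], [343.0, 224.0]]
short_wedge 0.95 [255. 180.] [0.505 0.005 0.   ]
    cut 0.69 1721 [[227.0, 151.0], [253.0, 140.0], [280.0, 202.0], [254.0, 213.0]]
nut 0.58 [409. 282.] [ 0.683 -0.116  0.   ]
    cut 0.67 367 [[393.0, 284.0], [407.0, 270.0], [423.0, 286.0], [409.0, 300.0]]
flange 0.58 [330. 404.] [ 0.59  -0.292  0.   ]
    cut 0.58 598 [[184.0, 276.0], [204.0, 256.0], [225.0, 278.0], [205.0, 298.0]]
offcut 0.94 [310. 279.] [ 0.565 -0.112  0.   ]
    cut 0.91 2013 [[276.0, 281.0], [305.0, 255.0], [341.0, 298.0], [312.0, 323.0]]
wedge_tray 0.67 [330. 407.] [ 0.591 -0.296  0.   ]
scrap_bin 0.58 [192. 413.] [ 0.404 -0.306  0.   ]
setup_block 0.65 [483. 142.] [0.749 0.044 0.   ]
sanding_block 0.57 [474. 254.] [ 0.755 -0.081  0.   ]
```

View pics/w1.png

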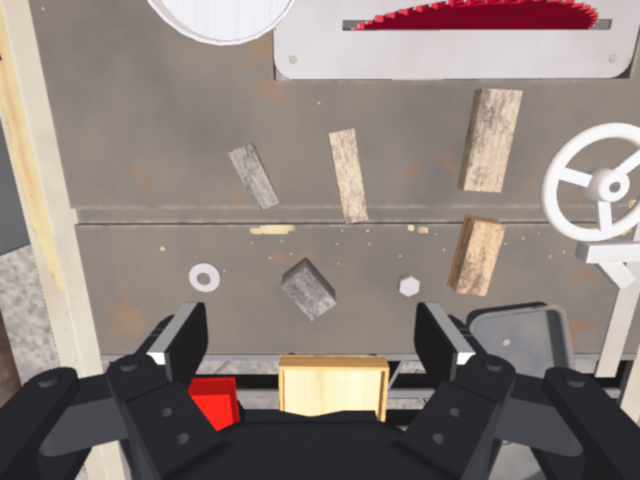

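```bash
cat >> h.py <<'E'
from scipy.optimize import minimize
def wedge(L): return np.array([[sx*.013,sy*L/2,z] for sx in(-1,1) for sy,zs in((1,(0,.02)),(-1,(0,.004))) for z in zs])
def box(w,l,h,o=0): return np.array([[sx*w/2,sy*l/2,z+o] for sx in(-1,1) for sy in(-1,1) for z in(0,h)])
def cyl(r,h,n=24,rt=None): 
    a=np.arange(n)*2*np.pi/n; return np.r_[np.c_[r*np.cos(a),r*np.sin(a),0*a],np.c_[(rt or r)*np.cos(a),(rt or r)*np.sin(a),0*a+h]]
hexr=.013/np.cos(np.pi/6)
M={"long_wedge":wedge(.1),"short_wedge":wedge(.07),"nut":cyl(hexr,.012,6),"flange":cyl(.018,.005),"offcut":box(.036,.055,.036),
 "setup_block":box(.04,.1,.018),"sanding_block":box(.037,.087,.024)}
def pose(P,x,y,a,z=0): 
    c,s=np.cos(a),np.sin(a); return P@np.array([[c,s,0],[-s,c,0],[0,0,1]])+[x,y,z]
def hull(p,P): return cv2.convexHull(proj(p,P).astype(np.float32))[:,0]
def render(p,P,S=8):
    m=np.zeros((480,640),np.uint8); cv2.fillConvexPoly(m,np.round(hull(p,P)*16).astype(np.int32),255,cv2.LINE_AA,4); return m/255.
def fit(p,mask,P,x,y,angs,z=0):
    best=None
    c0=np.argwhere(mask); r0=np.maximum(c0.min(0)-25,0); r1=c0.max(0)+25
    sl=(slice(r0[0],r1[0]),slice(r0[1],r1[1])); mk=mask[sl].astype(float)
    out=[]
    for a in angs:
        f=lambda v:1-(lambda r:np.minimum(r,mk).sum()/np.maximum(r,mk).sum())(render(p,pose(P,v[0]/100,v[1]/100,v[2],z))[sl])
        s=minimize(f,[x*100,y*100,a],method="Nelder-Mead",options=dict(initial_simplex=np.array([[x*100,y*100,a]]*4)+np.vstack([[0,0,0],np.diag([.8,.8,.2])]),xatol=1e-3,fatol=1e-4))
        out.append((s.fun,s.x[0]/100,s.x[1]/100,s.x[2]))
    return sorted(out)
E
cat > f1.py <<'E'
from h import *
p=bot.read_camera("wrist"); im=p["pixels"][:,:,::-1].copy()
im=cv2.resize(im,None,fx=4,fy=4)
g={"long_wedge":(.605,.01),"short_wedge":(.505,.01),"nut":(.683,-.118),"flange":(.441,-.11),"offcut":(.565,-.115)}
for n in g:
    r=bot.cut_out(p,n)
    if not r: print(n,"none"); continue
    o=fit(p,r[0]["pixels"],M[n],*g[n],np.radians([0,45,90,135,180,225,270,315]) if n not in("nut","flange") else [0,.26])
    for b in o[:3]: print(n,np.round(b[:3],4),np.degrees(b[3]).round(1)%360)
    b=o[0]
    cv2.polylines(im,[np.round(hull(p,pose(M[n],*b[1:]))*4+2).astype(np.int32)],True,(0,255,0),1)
cv2.imwrite("pics/fit1.png",cv2.resize(im[480:1340,700:1740],None,fx=.75,fy=.75,interpolation=cv2.INTER_AREA))
E
python3 f1.py
```

```text
long_wedge [1.    0.605 0.01 ] 0.0
long_wedge [1.    0.605 0.01 ] 45.0
long_wedge [1.    0.605 0.01 ] 90.0
short_wedge [0.1105 0.5064 0.0075] 22.1
short_wedge [0.1113 0.506  0.0077] 22.0
short_wedge [0.1114 0.5062 0.0075] 22.9
nut [ 0.2793  0.6801 -0.1172] 4.4
nut [ 0.2807  0.6795 -0.1155] 8.2
flange [ 0.1873  0.4401 -0.1078] 18.1
flange [ 0.189   0.4402 -0.1078] 7.0
offcut [ 0.0787  0.563  -0.1151] 36.3
offcut [ 0.0787  0.563  -0.1151] 216.3
offcut [ 0.0788  0.5631 -0.1157] 215.7
```

View pics/fit1.png

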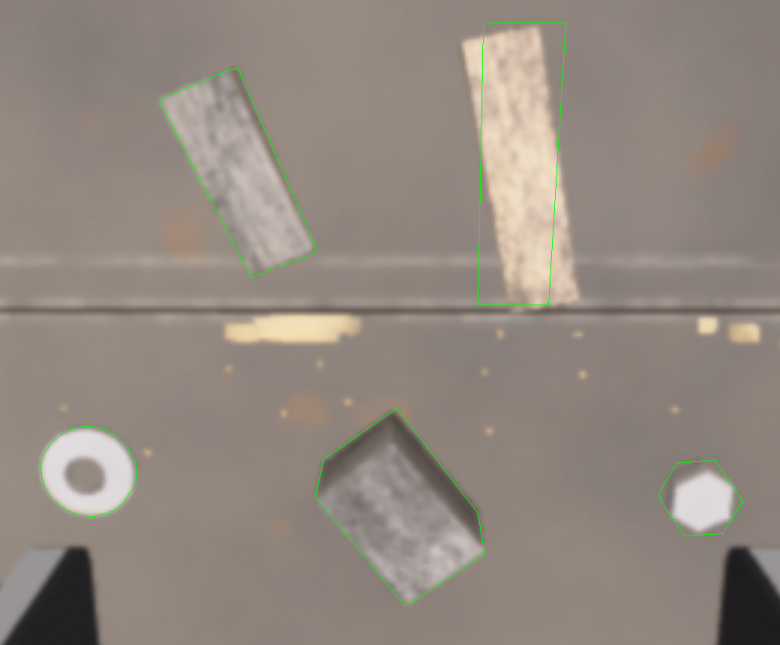

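```bash
python3 - <<'E'
from h import *
p=bot.read_camera("wrist")
for r in bot.cut_out(p,"long_wedge"):
    print(r["score"],np.round(r["point"]))
    if np.hypot(r["point"][0]-349,r["point"][1]-177)<15:
        for b in fit(p,r["pixels"],M["long_wedge"],.607,.01,np.radians([-10,10,170,190]))[:4]: print(np.round(b[:3],4),np.degrees(b[3]).round(1)%360)
t=bot.read_camera("top")
for n,z in(("wedge_tray",.036),("scrap_bin",.047),("steel_dish",.034)):
    for r in bot.cut_out(t,n)[:1]:
        c=max(cv2.findContours(r["pixels"].astype(np.uint8),0,2)[0],key=cv2.contourArea)[:,0]
        w=np.array([onz(t,u,z)[:2] for u in c]).astype(np.float32)
        print(n,cv2.minAreaRect(w*1000),"circ",cv2.minEnclosingCircle(w*1000))
E
```

```text
0.66 [348. 175.]
[0.0551 0.6065 0.0073] 12.1
[0.0552 0.6065 0.0073] 11.9
[0.0973 0.6063 0.0075] 190.5
[0.0975 0.6063 0.0076] 190.5
wedge_tray ((590.904052734375, -295.26361083984375), (183.2219696044922, 132.07630920410156), 89.29336547851562) circ ((590.7454223632812, -295.36126708984375), 110.36492156982422)
scrap_bin ((407.21942138671875, -302.08905029296875), (131.109375, 136.8927459716797), 1.5940206050872803) circ ((408.0242614746094, -303.3622131347656), 91.70343780517578)
steel_dish ((489.7167053222656, 213.461669921875), (154.26531982421875, 142.6824493408203), 7.933475494384766) circ ((489.9729309082031, 207.47023010253906), 78.98102569580078)
```

Request:
step_arm(increments=[[3.75,-3.3,0,0,0,0,0.45],[0,-0.34,4,0,0,0,0.45],[0,0,4,0,0,-6.1,0.45],[0,0,4,0,0,-6.1,0.45],[0,0,4,0,0,0,0.45],[0,0,3.5,0,0,0,0.45],[0,0,0,0,0,0,0.45],[0,0,0,0,0,0,0.45]])

```text
t: 7.25
eef_pos: [0.6051, 0.0154, 0.0527]
tool_rot: [-0.0, 0.994, 0.107, -0.0]
contact_force: [1.1, -0.4, 0.9]
gripper_width: 0.549
```

```bash
python3 - <<'E'
from h import *
to([0.605,0.015,0.006],12)
print(bot.get_obs()["gripper_width"])
p=bot.read_camera("wrist"); cv2.imwrite("pics/w2.png",p["pixels"][:,:,::-1])
p=bot.read_camera("scene"); cv2.imwrite("pics/s2.png",cv2.resize(p["pixels"][140:290,220:420,::-1],None,fx=4,fy=4))
E
```

```text
t 7.25 tcp [0.6051 0.0154 0.0527] yaw 12.2 tilt [-0.03  0.02] shift cm now-axes [-0.02  0.04  4.67]
  turn tool z deg 0.2  shift after turn [-0.02  0.04  4.67] q7 -0.3
0.548659843377597
```

View pics/w2.png

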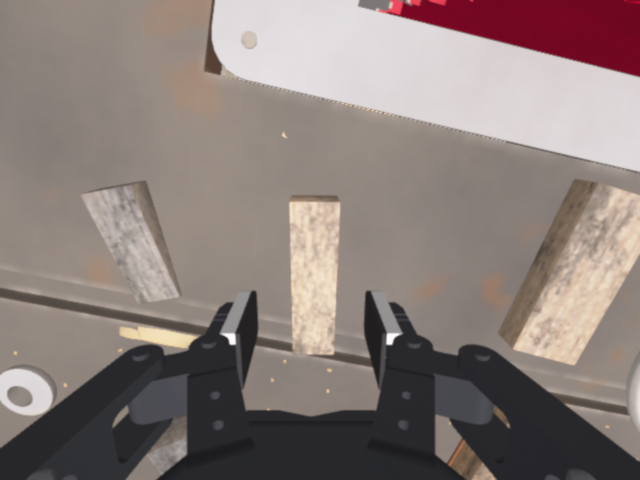

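View pics/s2.png

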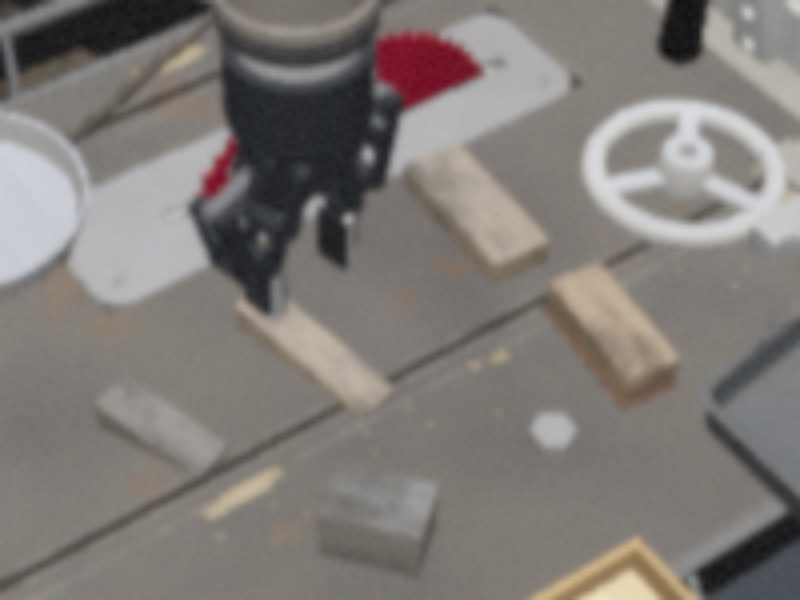

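Request:
step_arm(increments=[[0,0,3,0,0,0,0.45],[0,0,1,0,0,0,0.45],[0,0,0.5,0,0,0,0.45],[0,0,0.5,0,0,0,0.45],[0,0,0,0,0,0,0.45],[0,0,0,0,0,0,0.45]])

```text
t: 7.95
eef_pos: [0.6055, 0.0153, 0.003]
tool_rot: [0.0, 0.994, 0.107, 0.0]
contact_force: [-0.5, -1.0, 0.4]
gripper_width: 0.55
```

Request:
step_arm(increments=[[0,0,0,0,0,0,0.8],[0,0,0,0,0,0,0.8],[0,0,0,0,0,0,0.8],[0,0,0,0,0,0,0.8],[0,0,0,0,0,0,0.8],[0,0,0,0,0,0,0.8]], squeeze=40)

```text
t: 8.55
eef_pos: [0.6056, 0.0153, 0.003]
tool_rot: [0.0, 0.994, 0.107, 0.001]
contact_force: [-1.3, -0.6, 5.6]
gripper_width: 0.292
```

```bash
python3 - <<'E'
from h import *
to([0.605,0.015,0.006],12)
print(bot.get_obs()["gripper_width"])
p=bot.read_camera("wrist"); cv2.imwrite("pics/w3.png",p["pixels"][:,:,::-1])
E
```

```text
t 8.55 tcp [0.6056 0.0153 0.003 ] yaw 12.2 tilt [ 0.07 -0.  ] shift cm now-axes [-0.06  0.02 -0.3 ]
  turn tool z deg 0.2  shift after turn [-0.06  0.02 -0.3 ] q7 -0.34
0.2915930816211838
```

View pics/w3.png

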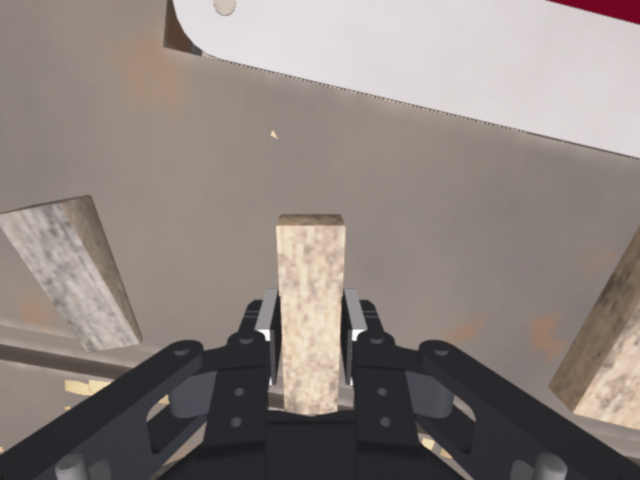

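Request:
step_arm(increments=[[0,0,-0.5,0,0,0,0.8],[0,0,-2,0,0,0,0.8],[0,0,-3.5,0,0,0,0.8],[0,0,-3,0,0,0,0.8],[-0.9,3.82,0,0,0,0,0.8],[-0.9,3.82,0,0,0,0,0.8],[-0.9,3.82,0,0,0,0,0.8],[-0.9,3.82,0,0,0,0,0.8],[-0.9,3.82,0,0,0,0,0.8],[-0.9,3.82,0,0,0,0,0.8],[-0.9,3.82,0,0,0,0,0.8],[-0.9,3.82,0,0,0,0,0.8],[-0.9,3.82,0,0,0,0,0.8],[0,0,0,0,0,0,0.8]])

```text
t: 10.0
eef_pos: [0.5961, -0.3467, 0.0916]
tool_rot: [0.002, 0.995, 0.102, -0.001]
contact_force: [-0.4, -0.9, -0.4]
gripper_width: 0.294
```

Request:
step_arm(increments=[[0,0,0,0,0,8.5,0.8],[0,0,0,0,0,8.5,0.8],[0,0,0,0,0,8.5,0.8],[0,0,0,0,0,8.5,0.8],[0,0,0,0,0,8.5,0.8],[0,0,0,0,0,8.5,0.8],[0,0,0,0,0,8.5,0.8],[0,0,0,0,0,8.5,0.8],[0,0,0,0,0,8.5,0.8],[0,0,0,0,0,8.5,0.8],[0,0,0,0,0,8.5,0.8],[0,0,0,0,0,8.5,0.8],[0,0,0,0,0,0,0.8],[0,0,0,0,0,0,0.8]])

```text
t: 11.4
eef_pos: [0.5987, -0.3373, 0.0922]
tool_rot: [0.0, 0.71, -0.704, -0.0]
contact_force: [-0.6, 0.6, -1.1]
gripper_width: 0.293
```

```bash
python3 - <<'E'
from h import *
to([0.599,-0.338,0.020],-90)
print(bot.get_obs()["gripper_width"])
p=bot.read_camera("wrist"); cv2.imwrite("pics/w4.png",p["pixels"][:,:,::-1])
E
```

```text
t 11.4 tcp [ 0.5987 -0.3373  0.0922] yaw -89.5 tilt [-0.02  0.01] shift cm now-axes [ 0.07 -0.03  7.22]
  turn tool z deg 0.5  shift after turn [ 0.07 -0.03  7.22] q7 -1.21
0.29341194971804346
```

View pics/w4.png

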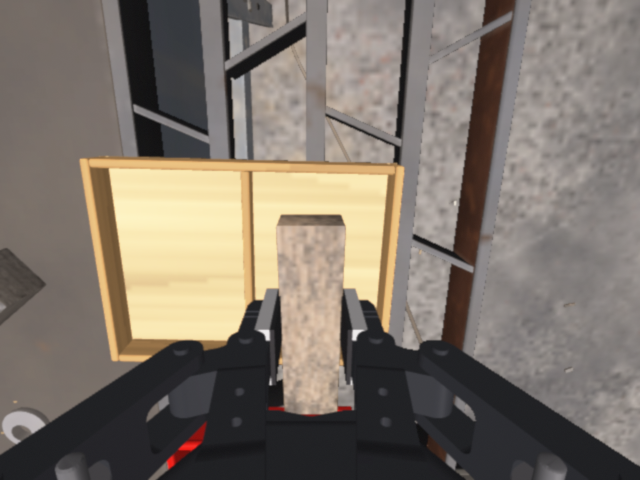

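Request:
step_arm(increments=[[0,0,3,0,0,0,0.8],[0,0,2.5,0,0,0,0.8],[0,0,1,0,0,0,0.8],[0,0,0.6,0,0,0,0.8],[0,0,0,0,0,0,0.8],[0,0,0,0,0,0,0.8],[0,0,0,0,0,0,0.55],[0,0,0,0,0,0,0.55],[0,0,0,0,0,0,0.55],[0,0,0,0,0,0,0.55],[0,0,-1,0,0,0,0.55],[0,0,-3,0,0,0,0.55],[0,0,-4,0,0,0,0.55],[0,0,-2,0,0,0,0.55],[0,0,0,0,0,0,0.55]])

```text
t: 12.95
eef_pos: [0.6012, -0.3392, 0.1263]
tool_rot: [-0.001, 0.709, -0.706, 0.004]
contact_force: [-0.0, 0.2, -0.5]
gripper_width: 0.451
```

```bash
python3 - <<'E'
from h import *
for yw in(22.1,):
  to([0.5064-.006*np.sin(np.radians(yw)),0.0075+.006*np.cos(np.radians(yw)),0.004],yw)
print(bot.get_obs()["gripper_width"])
p=bot.read_camera("wrist"); cv2.imwrite("pics/w5.png",p["pixels"][:,:,::-1])
E
```

```text
t 12.95 tcp [ 0.6012 -0.3392  0.1263] yaw -89.8 tilt [ 0.4  -0.19] shift cm now-axes [-35.3    9.65  12.05]
  turn tool z deg 68.1  shift after turn [-4.19 36.36 12.05] q7 -1.21
0.4510452439238823
```

View pics/w5.png

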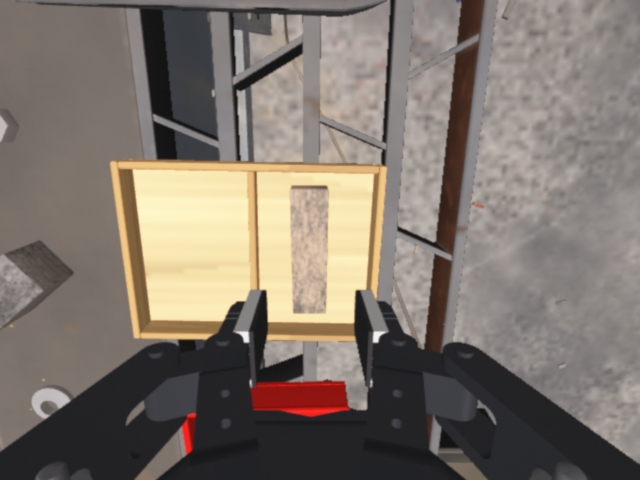

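Request:
step_arm(increments=[[-4.41,1.21,0,0,0,0,0.45],[-4.41,1.21,0,0,0,0,0.45],[-4.41,1.21,0,0,0,0,0.45],[-4.41,1.21,0,0,0,0,0.45],[-4.41,1.21,0,0,0,0,0.45],[-4.41,1.21,0,0,0,0,0.45],[-4.41,1.21,0,0,0,0,0.45],[-4.41,1.21,0,0,0,0,0.45],[0,0,0,0,0,0,0.45]])

```text
t: 13.9
eef_pos: [0.4979, 0.0213, 0.1205]
tool_rot: [0.0, 0.712, -0.702, -0.002]
contact_force: [0.7, -0.1, -0.0]
gripper_width: 0.549
```

Request:
step_arm(increments=[[0,0,0,0,0,-8,0.45],[0,0,0,0,0,-8,0.45],[0,0,0,0,0,-8,0.45],[0,0,0,0,0,-8,0.45],[0,0,0,0,0,-8,0.45],[0,0,0,0,0,-8,0.45],[0,0,0,0,0,-8,0.45],[0,0,0,0,0,-8,0.45],[0,0,0,0,0,-8,0.45],[0,0,0,0,0,-8,0.45],[0,0,0,0,0,-8,0.45],[0,0,0,0,0,-8,0.45],[0,0,0,0,0,-8,0.45],[0,0,0,0,0,-8,0.45],[0,0,3,0,0,0,0.45],[0,0,3,0,0,0,0.45],[0,0,0,0,0,0,0.45],[0,0,0,0,0,0,0.45]])

```text
t: 15.7
eef_pos: [0.4997, 0.0143, 0.0609]
tool_rot: [-0.0, 0.981, 0.193, -0.001]
contact_force: [0.1, -0.1, 0.3]
gripper_width: 0.552
```

```bash
python3 - <<'E'
from h import *
p=bot.read_camera("wrist"); cv2.imwrite("pics/w6.png",p["pixels"][:,:,::-1])
yw=22.1;to([0.5064-.006*np.sin(np.radians(yw)),0.0075+.006*np.cos(np.radians(yw)),0.004],yw)
r=bot.cut_out(p,"short_wedge")
for b in fit(p,r[0]["pixels"],M["short_wedge"],.506,.008,np.radians([12,22,32]))[:2]: print(np.round(b[:3],4),np.degrees(b[3]).round(1)%360)
x,y,a=b[1:];to([x-.006*np.sin(a),y+.006*np.cos(a),.004],np.degrees(a))
E
```

```text
t 15.75 tcp [0.5007 0.0145 0.0618] yaw 22.2 tilt [-0.    0.01] shift cm now-axes [0.27 0.27 5.78]
  turn tool z deg 0.1  shift after turn [0.27 0.27 5.78] q7 -0.15
[0.0428 0.506  0.0076] 22.2
[0.0429 0.506  0.0076] 22.2
t 15.8 tcp [0.5012 0.0146 0.0623] yaw 22.2 tilt [0.07 0.01] shift cm now-axes [0.17 0.23 5.83]
  turn tool z deg 0.0  shift after turn [0.17 0.23 5.83] q7 -0.15
```

View pics/w6.png

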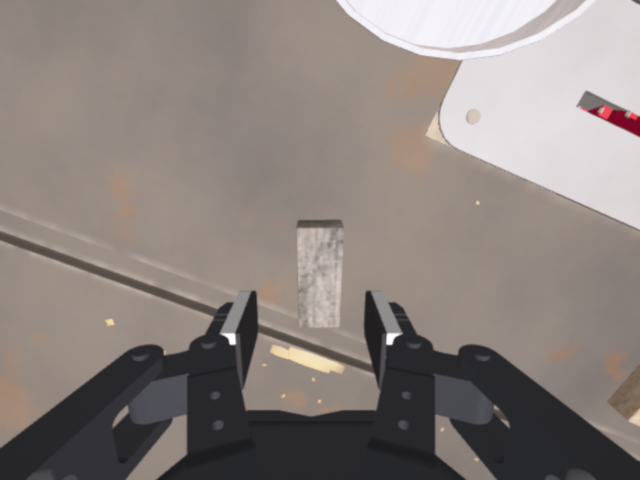

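Request:
step_arm(increments=[[0.18,0.23,3,0,0,0,0.45],[0,0,1.8,0,0,0,0.45],[0,0,0.6,0,0,0,0.45],[0,0,0.4,0,0,0,0.45],[0,0,0,0,0,0,0.45],[0,0,0,0,0,0,0.45],[0,0,0,0,0,0,0.8],[0,0,0,0,0,0,0.8],[0,0,0,0,0,0,0.8],[0,0,0,0,0,0,0.8],[0,0,0,0,0,0,0.8],[0,0,0,0,0,0,0.8]])

```text
t: 17.0
eef_pos: [0.5036, 0.013, 0.0042]
tool_rot: [0.0, 0.981, 0.193, 0.001]
contact_force: [-1.4, -0.5, 6.5]
gripper_width: 0.289
```

```bash
python3 - <<'E'
from h import *
to([0.597,-0.252,0.09],-90)
print(bot.get_obs()["gripper_width"],bot.get_obs()["contact_force"])
E
```

```text
t 17.0 tcp [0.5036 0.013  0.0042] yaw 22.2 tilt [ 0.08 -0.01] shift cm now-axes [-1.38 28.07 -8.56]
  turn tool z deg -67.8  shift after turn [-26.51   9.35  -8.56] q7 -0.23
0.28936789354413833 [-1.43294531 -0.48603164  6.46229845]
```

Request:
step_arm(increments=[[0,0,-0.5,0,0,0,0.8],[0,0,-2,0,0,0,0.8],[0,0,-3.5,0,0,0,0.8],[0,0,-2.6,0,0,0,0.8],[-0.2,4.0,0,0,0,0,0.8],[-0.2,4.0,0,0,0,0,0.8],[-0.2,4.0,0,0,0,0,0.8],[-0.2,4.0,0,0,0,0,0.8],[-0.2,4.0,0,0,0,0,0.8],[-0.2,4.0,0,0,0,0,0.8],[-0.2,4.0,0,0,0,0,0.8]])

```text
t: 18.1
eef_pos: [0.5962, -0.2531, 0.0897]
tool_rot: [-0.0, 0.981, 0.193, 0.0]
contact_force: [0.1, 0.0, 0.3]
gripper_width: 0.286
```

Request:
step_arm(increments=[[0,0,0,0,0,8,0.8],[0,0,0,0,0,8,0.8],[0,0,0,0,0,8,0.8],[0,0,0,0,0,8,0.8],[0,0,0,0,0,8,0.8],[0,0,0,0,0,8,0.8],[0,0,0,0,0,8,0.8],[0,0,0,0,0,8,0.8],[0,0,0,0,0,8,0.8],[0,0,0,0,0,8,0.8],[0,0,0,0,0,8,0.8],[0,0,0,0,0,8,0.8],[0,0,0,0,0,8,0.8],[0,0,0,0,0,8,0.8],[0,0,0,0,0,0,0.8],[0,0,0,0,0,0,0.8],[0,0,0,0,0,0,0.8]])

```text
t: 19.8
eef_pos: [0.596, -0.2514, 0.0894]
tool_rot: [-0.0, 0.71, -0.705, -0.0]
contact_force: [-0.6, -0.3, -0.9]
gripper_width: 0.29
```

```bash
python3 - <<'E'
from h import *
to([0.597,-0.252,0.022],-90)
print(bot.get_obs()["gripper_width"])
p=bot.read_camera("wrist"); cv2.imwrite("pics/w7.png",p["pixels"][:,:,::-1])
E
```

```text
t 19.8 tcp [ 0.596  -0.2514  0.0894] yaw -89.6 tilt [0.   0.01] shift cm now-axes [ 0.06 -0.1   6.74]
  turn tool z deg 0.4  shift after turn [ 0.06 -0.1   6.74] q7 -1.3
0.28968136511013803
```

View pics/w7.png

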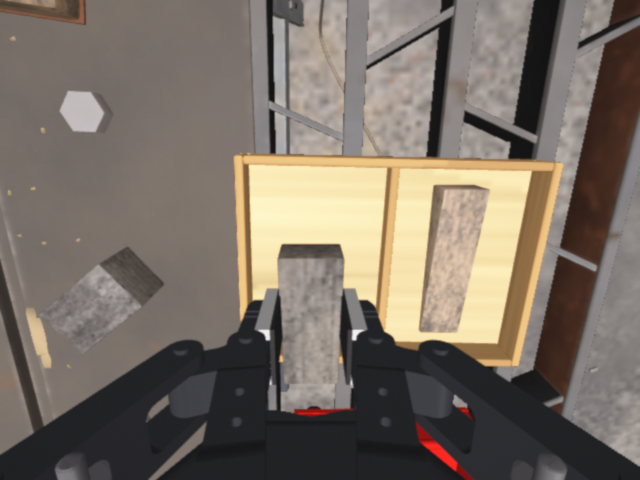

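Request:
step_arm(increments=[[0,0,3,0,0,0,0.8],[0,0,2.2,0,0,0,0.8],[0,0,1,0,0,0,0.8],[0,0,0.5,0,0,0,0.8],[0,0,0,0,0,0,0.8],[0,0,0,0,0,0,0.8],[0,0,0,0,0,0,0.55],[0,0,0,0,0,0,0.55],[0,0,0,0,0,0,0.55],[0,0,0,0,0,0,0.55],[0,0,-1,0,0,0,0.55],[0,0,-3,0,0,0,0.55],[0,0,-4,0,0,0,0.55],[0,0,-2,0,0,0,0.55],[0,0,0,0,0,0,0.1]])

```text
t: 21.35
eef_pos: [0.5985, -0.2524, 0.127]
tool_rot: [-0.002, 0.709, -0.706, 0.003]
contact_force: [-0.1, 0.3, -0.5]
gripper_width: 0.606
```

```bash
python3 - <<'E'
from h import *
p=bot.read_camera("wrist"); cv2.imwrite("pics/w8.png",p["pixels"][:,:,::-1])
to([0.563,-.115,0.012],-53.7)
r=bot.cut_out(p,"offcut")
for b in fit(p,r[0]["pixels"],M["offcut"],.563,-.115,np.radians([26,36,46]))[:1]: print(np.round(b[:3],4),np.degrees(b[3]).round(1)%360)
E
```

```text
t 21.4 tcp [ 0.5972 -0.252   0.1247] yaw -89.8 tilt [ 0.22 -0.08] shift cm now-axes [-13.72   3.41  11.24]
  turn tool z deg -36.1  shift after turn [-13.1   -5.33  11.24] q7 -1.3
[ 0.0496  0.5632 -0.1159] 39.5
```

View pics/w8.png

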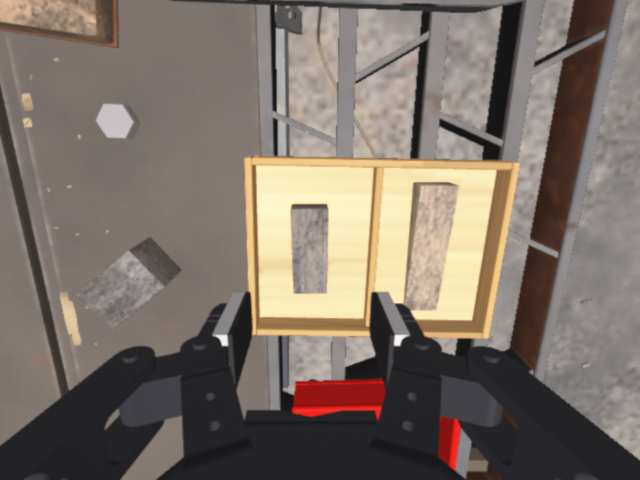

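Request:
step_arm(increments=[[-4.57,1.15,0,0,0,0,0.1],[-4.57,1.15,0,0,0,0,0.1],[-4.57,1.15,0,0,0,0,0.1],[0,0,0,0,0,-7.6,0.1],[0,0,0,0,0,-7.6,0.1],[0,0,0,0,0,-7.6,0.1],[0,0,0,0,0,-7.6,0.1],[0,0,0,0,0,-7.6,0.1],[0,0,2.5,0,0,0,0.1],[0,0,2.5,0,0,0,0.1],[0,0,0,0,0,0,0.1],[0,0,0,0,0,0,0.1]])

```text
t: 22.65
eef_pos: [0.56, -0.1143, 0.0715]
tool_rot: [0.0, 0.9, -0.436, -0.001]
contact_force: [-0.2, 0.7, 0.3]
gripper_width: 0.899
```

```bash
python3 - <<'E'
from h import *
p=bot.read_camera("wrist"); cv2.imwrite("pics/w9.png",p["pixels"][:,:,::-1])
r=bot.cut_out(p,"offcut")
for b in fit(p,r[0]["pixels"],M["offcut"],.563,-.115,np.radians([36,46]))[:1]: print(np.round(b[:3],4),np.degrees(b[3]).round(1)%360)
to([*b[1:3],0.01],np.degrees(b[3])-90)
E
```

```text
[ 0.0699  0.5627 -0.1156] 39.1
t 22.75 tcp [ 0.5614 -0.1145  0.073 ] yaw -51.8 tilt [ 0.05 -0.  ] shift cm now-axes [ 0.16 -0.02  6.3 ]
  turn tool z deg -0.9  shift after turn [ 0.16 -0.02  6.3 ] q7 -0.97
```

View pics/w9.png

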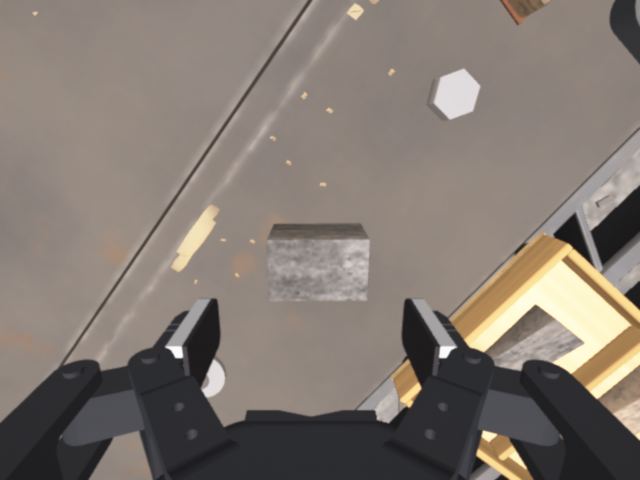

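Request:
step_arm(increments=[[0.15,0,3,0,0,-0.9,0.1],[0,0,2,0,0,0,0.1],[0,0,1.1,0,0,0,0.1],[0,0,0,0,0,0,0.1],[0,0,0,0,0,0,0.1],[0,0,0,0,0,0,0.6],[0,0,0,0,0,0,0.6],[0,0,0,0,0,0,0.6],[0,0,0,0,0,0,0.6],[0,0,0,0,0,0,0.6],[0,0,0,0,0,0,0.6]], squeeze=60)

```text
t: 23.85
eef_pos: [0.563, -0.1158, 0.0128]
tool_rot: [-0.0, 0.903, -0.429, 0.001]
contact_force: [-0.5, -0.4, 5.5]
gripper_width: 0.633
```

Request:
step_arm(increments=[[0,0,-0.5,0,0,0,0.6],[0,0,-2,0,0,0,0.6],[0,0,-3.5,0,0,0,0.6],[0,0,-3,0,0,0,0.6],[0,0,0,0,0,0,0.6]])

```text
t: 24.35
eef_pos: [0.5649, -0.116, 0.106]
tool_rot: [-0.001, 0.903, -0.43, 0.004]
contact_force: [0.3, 0.2, -1.3]
gripper_width: 0.63
```

```bash
python3 - <<'E'
from h import *
to([0.407,-0.303,0.1])
E
```

```text
t 24.35 tcp [ 0.5649 -0.116   0.106 ] yaw -50.9 tilt [ 0.45 -0.07] shift cm now-axes [ 4.54 24.05  0.49]
```

Request:
step_arm(increments=[[0.76,4,0,0,0,0,0.6],[0.76,4,0,0,0,0,0.6],[0.76,4,0,0,0,0,0.6],[0.76,4,0,0,0,0,0.6],[0.76,4,0,0,0,0,0.6],[0.76,4,0,0,0,0,0.6],[0,0,0,0,0,0,0.6],[0,0,0,0,0,0,0.6]])

```text
t: 25.15
eef_pos: [0.4034, -0.3033, 0.1011]
tool_rot: [0.0, 0.903, -0.431, -0.0]
contact_force: [0.4, 0.4, -0.5]
gripper_width: 0.632
```

```bash
python3 - <<'E'
from h import *
to([0.407,-0.303,0.03])
p=bot.read_camera("wrist"); cv2.imwrite("pics/w10.png",p["pixels"][:,:,::-1])
E
```

```text
t 25.15 tcp [ 0.4034 -0.3033  0.1011] yaw -51.0 tilt [-0.03  0.01] shift cm now-axes [ 0.21 -0.29  7.11]
```

View pics/w10.png

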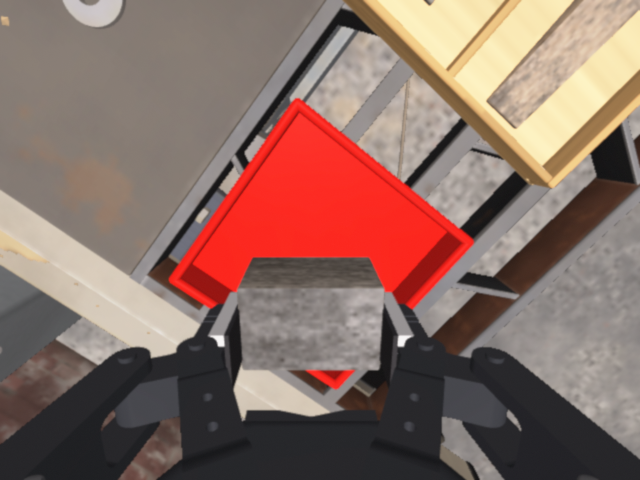

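```bash
python3 - <<'E'
from h import *
p=bot.read_camera("wrist")
P=np.array([onz(p,u,.047)[:2] for u in [(298,100),(472,240),(338,387),(170,282)]]);print(P.round(3),P.mean(0))
to([0.407,-0.303,0.03])
E
```

```text
[[ 0.469 -0.24 ]
 [ 0.474 -0.366]
 [ 0.347 -0.371]
 [ 0.341 -0.244]] [ 0.40765358 -0.3051888 ]
t 25.25 tcp [ 0.4051 -0.3016  0.1012] yaw -50.8 tilt [0.02 0.03] shift cm now-axes [ 0.23 -0.05  7.12]
```

Request:
step_arm(increments=[[0.25,0,3,0,0,0,0.6],[0,0,2.5,0,0,0,0.6],[0,0,1,0,0,0,0.6],[0,0,0.65,0,0,0,0.6],[0,0,0,0,0,0,0.6],[0,0,0,0,0,0,0.6],[0,0,0,0,0,0,0.2],[0,0,0,0,0,0,0.2],[0,0,0,0,0,0,0.2],[0,0,0,0,0,0,0.2],[0,0,-1,0,0,0,0.2],[0,0,-3,0,0,0,0.2],[0,0,-4,0,0,0,0.2],[0,0,-2,0,0,0,0.2],[0,0,0,0,0,0,0.3]])

```text
t: 26.75
eef_pos: [0.4081, -0.3058, 0.1336]
tool_rot: [0.001, 0.903, -0.43, 0.003]
contact_force: [-0.1, -0.4, 0.3]
gripper_width: 0.698
```

```bash
python3 - <<'E'
from h import *
p=bot.read_camera("wrist"); cv2.imwrite("pics/w11.png",p["pixels"][:,:,::-1])
to([0.4401,-0.1078,0.08],-14)
r=bot.cut_out(p,"flange")
if r:
  for b in fit(p,r[0]["pixels"],M["flange"],.44,-.108,[0])[:1]: print(np.round(b[:3],4))
E
```

```text
t 26.8 tcp [ 0.407  -0.3051  0.1317] yaw -50.9 tilt [ 0.18 -0.13] shift cm now-axes [-13.24 -15.02   5.14]
  turn tool z deg -36.9  shift after turn [ -1.58 -19.96   5.14] q7 -0.47
[ 0.1688  0.4409 -0.1067]
```

View pics/w11.png

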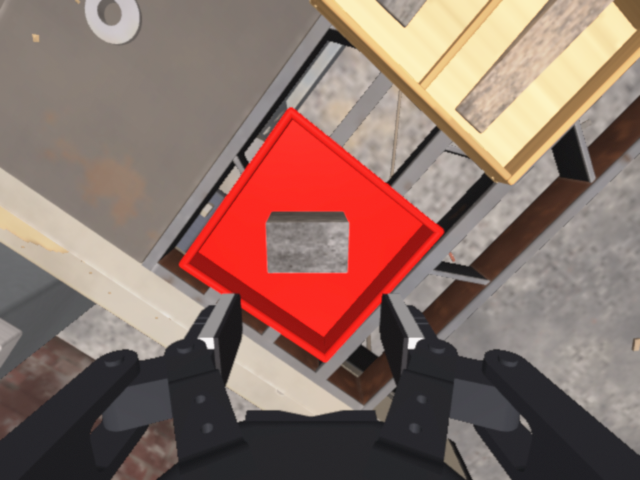

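Request:
step_arm(increments=[[-2.65,-3,0,0,0,0,0.4],[-2.65,-3,0,0,0,0,0.4],[-2.65,-3,0,0,0,0,0.4],[-2.65,-3,0,0,0,0,0.4],[-2.65,-3,0,0,0,0,0.4],[0,0,3,0,0,0,0.4],[0,0,3,0,0,0,0.4],[0,0,0,0,0,0,0.4],[0,0,0,0,0,0,0.4]])

```text
t: 27.75
eef_pos: [0.4378, -0.1069, 0.0692]
tool_rot: [0.0, 0.903, -0.429, -0.001]
contact_force: [0.5, -0.1, -0.9]
gripper_width: 0.599
```

```bash
python3 - <<'E'
from h import *
p=bot.read_camera("wrist"); cv2.imwrite("pics/w12.png",p["pixels"][:,:,::-1])
r=bot.cut_out(p,"flange")
if r:
  for b in fit(p,r[0]["pixels"],M["flange"],.44,-.108,[0])[:1]: print(np.round(b[:3],4))
  m=r[0]["pixels"].astype(np.uint8);c=max(cv2.findContours(m,0,2)[0],key=cv2.contourArea)
  e=cv2.fitEllipse(c);print(e,onz(p,e[0],.006))
to([*b[1:3],0.015])
E
```

```text
[ 0.1577  0.4405 -0.1078]
((316.1821594238281, 252.31288146972656), (56.83473587036133, 58.34147262573242), 78.05818939208984) [ 0.44154834 -0.10692878  0.006     ]
t 27.85 tcp [ 0.4393 -0.1074  0.0706] yaw -50.9 tilt [ 0.05 -0.01] shift cm now-axes [ 0.11 -0.07  5.56]
```

View pics/w12.png

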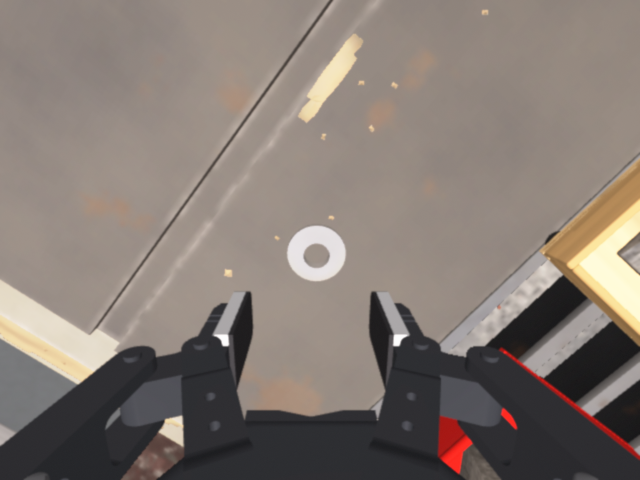

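Request:
step_arm(increments=[[0.11,0,3,0,0,0,0.5],[0,0,2,0,0,0,0.5],[0,0,0.8,0,0,0,0.5],[0,0,0.4,0,0,0,0.5],[0,0,0.4,0,0,0,0.5],[0,0,0.1,0,0,0,0.5],[0,0,0,0,0,0,0.5],[0,0,0,0,0,0,0.5]])

```text
t: 28.65
eef_pos: [0.4398, -0.108, 0.0033]
tool_rot: [-0.0, 0.903, -0.429, 0.0]
contact_force: [0.8, -0.1, 0.1]
gripper_width: 0.503
```

Request:
step_arm(increments=[[0,0,0.1,0,0,0,0.5],[0,0,0.1,0,0,0,0.5],[0,0,0,0,0,0,0.5]])

```text
t: 28.95
eef_pos: [0.4394, -0.1079, 0.0007]
tool_rot: [0.0, 0.903, -0.429, -0.0]
contact_force: [-0.4, -0.2, -0.1]
gripper_width: 0.504
```

```bash
python3 - <<'E'
from h import *
p=bot.read_camera("wrist"); cv2.imwrite("pics/w13.png",p["pixels"][150:430,160:480,::-1])
p=bot.read_camera("scene"); cv2.imwrite("pics/s13.png",cv2.resize(p["pixels"][250:340,200:320,::-1],None,fx=6,fy=6,interpolation=2))
E
```

```text
(no output)
```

View pics/w13.png

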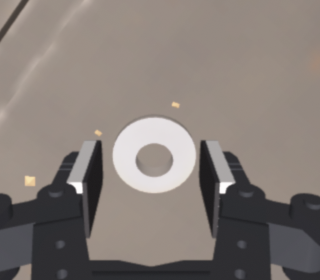

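View pics/s13.png

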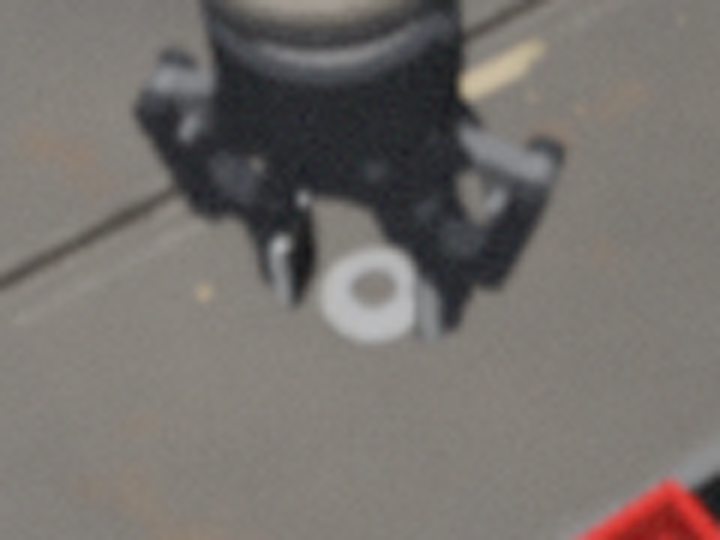

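Request:
step_arm(increments=[[0,0,0.1,0,0,0,0.5],[0,0,0.1,0,0,0,0.5],[0,0,0,0,0,0,0.5]])

```text
t: 29.35
eef_pos: [0.4394, -0.1079, -0.0013]
tool_rot: [0.0, 0.903, -0.429, -0.0]
contact_force: [0.9, 0.2, 0.5]
gripper_width: 0.5
```

Request:
step_arm(increments=[[0,0,0.1,0,0,0,0.5],[0,0,0,0,0,0,0.5]])

```text
t: 29.55
eef_pos: [0.4395, -0.1079, -0.0018]
tool_rot: [0.0, 0.903, -0.429, 0.0]
contact_force: [-3.1, -0.3, 7.9]
gripper_width: 0.496
```

Request:
step_arm(increments=[[0,0,0.1,0,0,0,0.5],[0,0,0,0,0,0,0.5]])

```text
t: 29.75
eef_pos: [0.4395, -0.1079, -0.0019]
tool_rot: [0.0, 0.903, -0.429, 0.0]
contact_force: [-5.6, 0.2, 23.1]
gripper_width: 0.498
```

Request:
step_arm(increments=[[0,0,-0.25,0,0,0,0.5],[0,0,0,0,0,0,0.5],[0,0,0,0,0,0,0.75],[0,0,0,0,0,0,0.75],[0,0,0,0,0,0,0.75],[0,0,0,0,0,0,0.75],[0,0,0,0,0,0,0.75],[0,0,0,0,0,0,0.75]], squeeze=40)

```text
t: 30.55
eef_pos: [0.4396, -0.1079, -0.0004]
tool_rot: [0.0, 0.903, -0.429, 0.0]
contact_force: [-2.5, 0.5, 9.9]
gripper_width: 0.384
```

Request:
step_arm(increments=[[0,0,-0.3,0,0,0,0.75],[0,0,-1,0,0,0,0.75],[0,0,-2,0,0,0,0.75],[0,0,-3,0,0,0,0.75],[0,0,-3,0,0,0,0.75],[0,0,-1,0,0,0,0.75],[0,0,0,0,0,0,0.75]])

```text
t: 31.25
eef_pos: [0.4404, -0.1082, 0.1036]
tool_rot: [-0.0, 0.903, -0.43, 0.002]
contact_force: [0.5, -0.7, -1.4]
gripper_width: 0.38
```

```bash
python3 - <<'E'
from h import *
to([0.488,0.180,0.1])
p=bot.read_camera("wrist"); cv2.imwrite("pics/w14.png",p["pixels"][:,:,::-1])
E
```

```text
t 31.25 tcp [ 0.4404 -0.1082  0.1036] yaw -50.9 tilt [ 0.18 -0.05] shift cm now-axes [-19.36 -21.87   0.36]
```

View pics/w14.png

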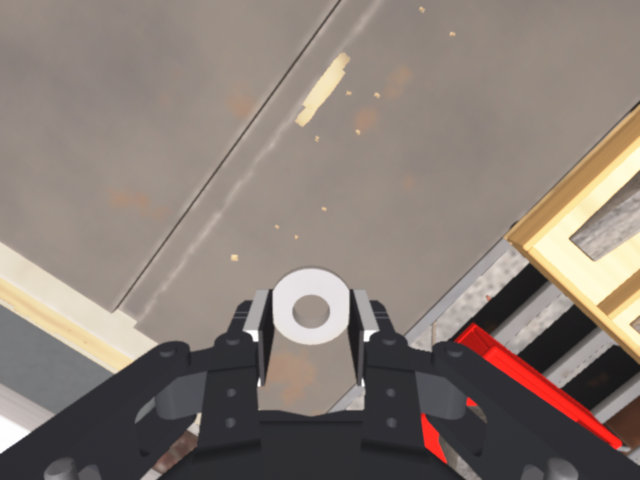

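Request:
step_arm(increments=[[-3.07,-2.98,0,0,0,0,0.75],[-3.07,-2.98,0,0,0,0,0.75],[-3.07,-2.98,0,0,0,0,0.75],[-3.07,-2.98,0,0,0,0,0.75],[-3.07,-2.98,0,0,0,0,0.75],[-3.07,-2.98,0,0,0,0,0.75],[-3.07,-2.98,0,0,0,0,0.75],[0,0,0,0,0,0,0.75],[0,0,0,0,0,0,0.75],[0,0,0,0,0,0,0.75]])

```text
t: 32.3
eef_pos: [0.4647, 0.1888, 0.1009]
tool_rot: [0.001, 0.903, -0.43, -0.001]
contact_force: [0.5, 0.3, -1.6]
gripper_width: 0.38
```

```bash
python3 - <<'E'
from h import *
to([0.467,0.190,0.018])
p=bot.read_camera("wrist"); cv2.imwrite("pics/w15.png",p["pixels"][:,:,::-1])
E
```

```text
t 32.3 tcp [0.4647 0.1888 0.1009] yaw -50.9 tilt [-0.15 -0.11] shift cm now-axes [ 0.05 -0.28  8.29]
```

View pics/w15.png

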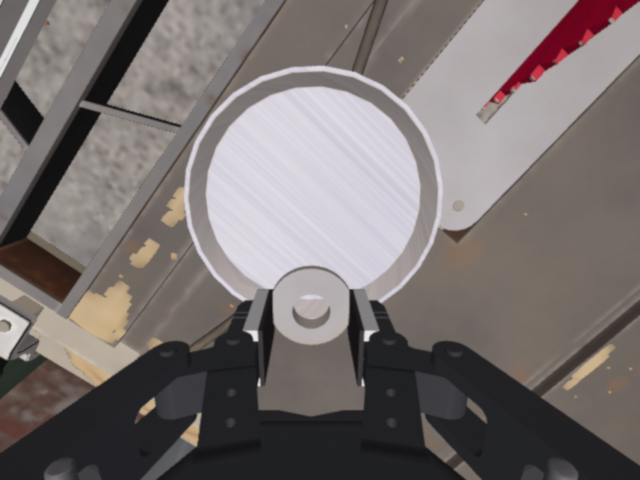

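```bash
python3 - <<'E'
from h import *
p=bot.read_camera("wrist")
for u in [(207,190),(420,190),(313,86)]: print("floor",onz(p,u,.016).round(4))
for u in [(186,190),(442,190),(314,67)]: print("rim",onz(p,u,.034).round(4))
to([0.467,0.190,0.018])
E
```

```text
floor [0.4517 0.265  0.016 ]
floor [0.5383 0.1583 0.016 ]
floor [0.5428 0.2509 0.016 ]
rim [0.4493 0.2722 0.034 ]
rim [0.5451 0.1542 0.034 ]
rim [0.5487 0.2551 0.034 ]
t 32.4 tcp [0.4653 0.1886 0.1015] yaw -51.0 tilt [-0.08 -0.08] shift cm now-axes [-0.   -0.24  8.35]
```

Request:
step_arm(increments=[[0,-0.22,3,0,0,0,0.75],[0,0,3,0,0,0,0.75],[0,0,1.5,0,0,0,0.75],[0,0,0.6,0,0,0,0.75],[0,0,0,0,0,0,0.75],[0,0,0,0,0,0,0.75],[0,0,0,0,0,0,0.75]])

```text
t: 33.1
eef_pos: [0.4681, 0.192, 0.0223]
tool_rot: [-0.001, 0.903, -0.43, 0.001]
contact_force: [0.8, -0.4, -1.6]
gripper_width: 0.382
```

Another 5 mm, then release.

Request:
step_arm(increments=[[0,0,0.3,0,0,0,0.75],[0,0,0.1,0,0,0,0.75],[0,0,0.1,0,0,0,0.75],[0,0,0,0,0,0,0.75],[0,0,0,0,0,0,0.75]])

```text
t: 33.6
eef_pos: [0.4673, 0.1918, 0.0163]
tool_rot: [0.0, 0.903, -0.429, -0.0]
contact_force: [0.2, 0.9, -1.6]
gripper_width: 0.38
```

Request:
step_arm(increments=[[0,0,0,0,0,0,0.48],[0,0,0,0,0,0,0.48],[0,0,0,0,0,0,0.48],[0,0,-1,0,0,0,0.48],[0,0,-3,0,0,0,0.48],[0,0,-4,0,0,0,0.5],[0,0,-3,0,0,0,0.5],[0,0,0,0,0,0,0.5]])

```text
t: 34.4
eef_pos: [0.47, 0.1933, 0.131]
tool_rot: [-0.003, 0.903, -0.429, 0.003]
contact_force: [0.5, 0.4, -0.7]
gripper_width: 0.5
```

```bash
python3 - <<'E'
from h import *
p=bot.read_camera("wrist"); cv2.imwrite("pics/w16.png",p["pixels"][:,:,::-1])
to([0.682,-0.117,0.1],-60)
E
```

```text
t 34.45 tcp [0.4688 0.1925 0.1289] yaw -50.9 tilt [0.28 0.1 ] shift cm now-axes [37.46  3.01  2.94]
  turn tool z deg 9.1  shift after turn [37.46 -2.97  2.94] q7 -1.6
```

View pics/w16.png

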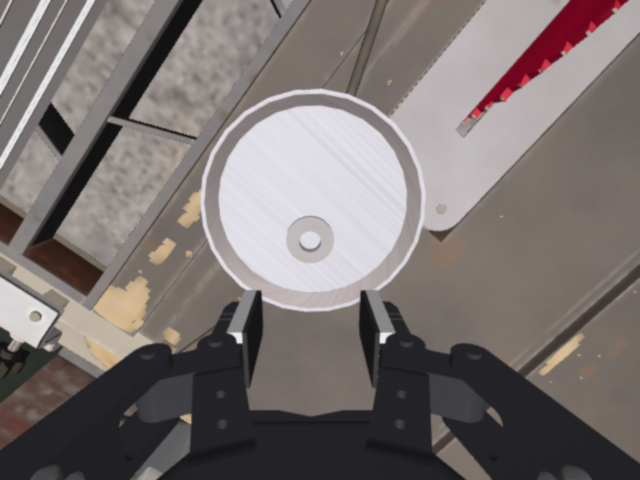

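Request:
step_arm(increments=[[4.68,0.38,0,0,0,0,0.5],[4.68,0.38,0,0,0,0,0.5],[4.68,0.38,0,0,0,0,0.5],[4.68,0.38,0,0,0,0,0.5],[4.68,0.38,0,0,0,0,0.5],[4.68,0.38,0,0,0,0,0.5],[4.68,0.38,0,0,0,0,0.5],[4.68,0.38,0,0,0,0,0.5],[0,0,2.5,0,0,4.5,0.5],[0,0,2.5,0,0,4.5,0.5],[0,0,0,0,0,0,0.5],[0,0,0,0,0,0,0.5],[0,0,0,0,0,0,0.5]])

```text
t: 35.75
eef_pos: [0.6807, -0.1173, 0.0775]
tool_rot: [-0.0, 0.867, -0.498, 0.001]
contact_force: [-0.3, 0.0, -0.1]
gripper_width: 0.499
```

```bash
python3 - <<'E'
from h import *
p=bot.read_camera("wrist"); cv2.imwrite("pics/w17.png",p["pixels"][:,:,::-1])
r=bot.cut_out(p,"nut")
P=cyl(.013,.012,6)
for b in fit(p,r[0]["pixels"],P,.682,-.117,[0,.2,.4,.6,.8])[:3]: print(np.round(b[:3],4),np.degrees(b[3]).round(1)%60)
P=cyl(.015,.012,6)
for b in fit(p,r[0]["pixels"],P,.682,-.117,[0,.2,.4,.6,.8])[:3]: print("big",np.round(b[:3],4),np.degrees(b[3]).round(1)%60)
to([*b[1:3],0.012])
E
```

```text
[ 0.1     0.6797 -0.1169] 28.2
[ 0.1005  0.6797 -0.117 ] 28.4
[ 0.1009  0.6797 -0.1169] 27.8
big [ 0.2994  0.679  -0.1177] 40.0
big [ 0.2999  0.6787 -0.1174] 39.6
big [ 0.3003  0.678  -0.1169] 21.6
t 35.85 tcp [ 0.6809 -0.1175  0.0778] yaw -59.8 tilt [ 0.13 -0.01] shift cm now-axes [-0.21  0.23  6.58]
```

View pics/w17.png

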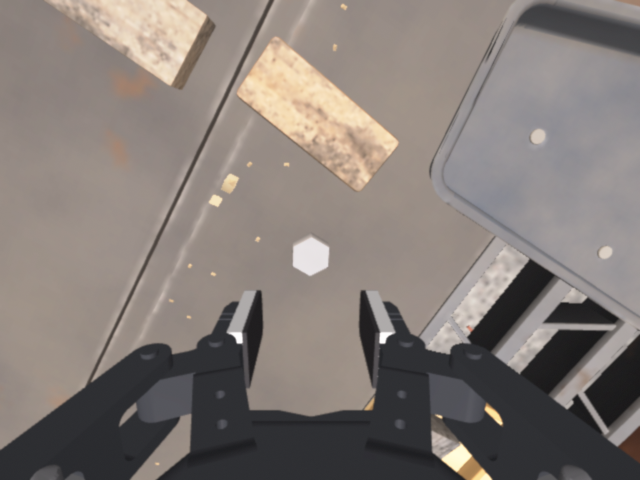

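Request:
step_arm(increments=[[-0.11,0.07,3,0,0,2,0.55],[0,0,3,0,0,0,0.55],[0,0,0.8,0,0,0,0.55],[0,0,0.5,0,0,0,0.55],[0,0,0.2,0,0,0,0.55],[0,0,0,0,0,0,0.55],[0,0,0,0,0,0,0.55],[0,0,0,0,0,0,0.55]])

```text
t: 36.65
eef_pos: [0.6796, -0.1173, 0.0023]
tool_rot: [-0.0, 0.858, -0.514, 0.001]
contact_force: [-0.2, -0.5, -0.1]
gripper_width: 0.446
```

Request:
step_arm(increments=[[0,0,0,0,0,0,0.85],[0,0,0,0,0,0,0.85],[0,0,0,0,0,0,0.85],[0,0,0,0,0,0,0.85],[0,0,0,0,0,0,0.85],[0,0,0,0,0,0,0.85],[0,0,0,0,0,0,0.85]])

```text
t: 37.35
eef_pos: [0.6794, -0.1172, 0.0022]
tool_rot: [-0.0, 0.858, -0.514, 0.0]
contact_force: [-1.8, -1.2, 6.2]
gripper_width: 0.281
```

Request:
step_arm(increments=[[0,0,-0.3,0,0,0,0.85],[0,0,-1,0,0,0,0.85],[0,0,-2,0,0,0,0.85],[0,0,-3,0,0,0,0.85],[0,0,-3,0,0,0,0.85],[0,0,-1,0,0,0,0.85],[0,0,0,0,0,0,0.85]])

```text
t: 38.05
eef_pos: [0.6801, -0.1173, 0.1064]
tool_rot: [-0.001, 0.858, -0.514, 0.002]
contact_force: [0.3, 0.2, -0.4]
gripper_width: 0.285
```

```bash
python3 - <<'E'
from h import *
to([0.511,0.225,0.1])
p=bot.read_camera("wrist"); cv2.imwrite("pics/w18.png",p["pixels"][:,:,::-1])
E
```

```text
t 38.05 tcp [ 0.6801 -0.1173  0.1064] yaw -61.9 tilt [ 0.21 -0.03] shift cm now-axes [-38.16  -1.22   0.56]
```

View pics/w18.png

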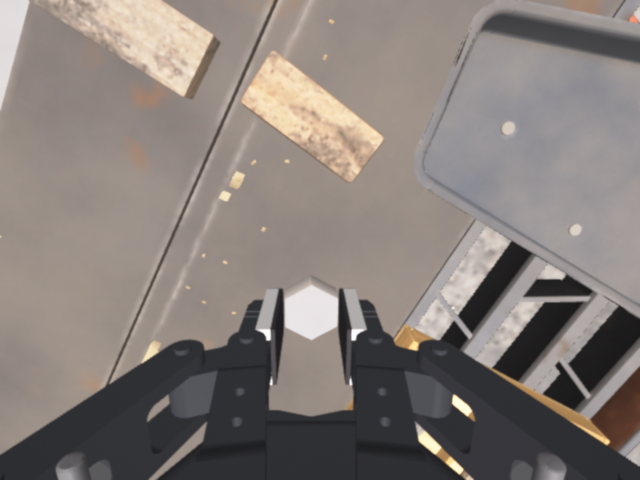

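Request:
step_arm(increments=[[-4.77,-0.15,0,0,0,0,0.85],[-4.77,-0.15,0,0,0,0,0.85],[-4.77,-0.15,0,0,0,0,0.85],[-4.77,-0.15,0,0,0,0,0.85],[-4.77,-0.15,0,0,0,0,0.85],[-4.77,-0.15,0,0,0,0,0.85],[-4.77,-0.15,0,0,0,0,0.85],[-4.77,-0.15,0,0,0,0,0.85],[0,0,0,0,0,0,0.85],[0,0,0,0,0,0,0.85],[0,0,0,0,0,0,0.85],[0,0,0,0,0,0,0.85]])

```text
t: 39.3
eef_pos: [0.5099, 0.223, 0.1035]
tool_rot: [0.001, 0.857, -0.515, -0.0]
contact_force: [0.1, 0.4, -1.5]
gripper_width: 0.284
```

```bash
python3 - <<'E'
from h import *
to([0.511,0.225,0.0195])
p=bot.read_camera("wrist"); cv2.imwrite("pics/w19.png",p["pixels"][:,:,::-1])
E
```

```text
t 39.3 tcp [0.5099 0.223  0.1035] yaw -62.0 tilt [-0.05 -0.07] shift cm now-axes [-0.13 -0.2   8.4 ]
```

View pics/w19.png

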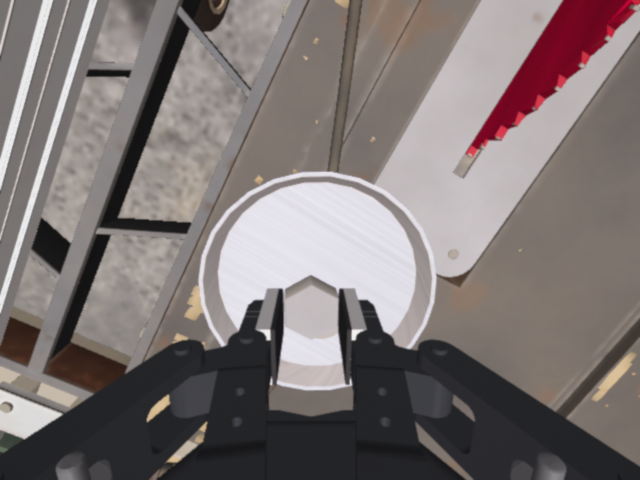

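Request:
step_arm(increments=[[0,-0.2,3,0,0,0,0.85],[0,0,3,0,0,0,0.85],[0,0,1.4,0,0,0,0.85],[0,0,0.6,0,0,0,0.85],[0,0,0,0,0,0,0.85],[0,0,0,0,0,0,0.85],[0,0,0,0,0,0,0.85]])

```text
t: 40.05
eef_pos: [0.5122, 0.2264, 0.0255]
tool_rot: [-0.001, 0.858, -0.514, 0.001]
contact_force: [0.1, 0.3, -0.5]
gripper_width: 0.278
```

Request:
step_arm(increments=[[0,0,0.3,0,0,0,0.85],[0,0,0.2,0,0,0,0.85],[0,0,0.1,0,0,0,0.85],[0,0,0,0,0,0,0.85],[0,0,0,0,0,0,0.85],[0,0,0,0,0,0,0.85]])

```text
t: 40.65
eef_pos: [0.5113, 0.226, 0.0183]
tool_rot: [0.0, 0.858, -0.514, -0.0]
contact_force: [-0.2, -0.2, -0.5]
gripper_width: 0.282
```

Request:
step_arm(increments=[[0,0,0,0,0,0,0.6],[0,0,0,0,0,0,0.6],[0,0,0,0,0,0,0.6],[0,0,-1,0,0,0,0.6],[0,0,-3,0,0,0,0.6],[0,0,-4,0,0,0,0.5],[0,0,-4,0,0,0,0.5],[0,0,-4,0,0,0,0.5],[3,3,-2,0,0,0,0.5],[3,3,0,0,0,0,0.5],[3,3,0,0,0,0,0.5],[3,3,0,0,0,0,0.5],[0,0,0,0,0,0,0.5],[0,0,0,0,0,0,0.5],[0,0,0,0,0,0,0.5]])

```text
t: 42.15
eef_pos: [0.4625, 0.0648, 0.1989]
tool_rot: [-0.001, 0.858, -0.513, 0.0]
contact_force: [-0.2, 0.1, 0.6]
gripper_width: 0.497
```

```bash
python3 - <<'E'
from h import *
p=bot.read_camera("wrist"); cv2.imwrite("pics/w20.png",p["pixels"][:,:,::-1])
s=bot.read_camera("scene"); cv2.imwrite("pics/s20.png",s["pixels"][:,:,::-1])
p=bot.read_camera("top"); cv2.imwrite("pics/t20.png",p["pixels"][:,:,::-1])
print(bot.get_obs()["eef_pos"],bot.get_obs()["t"])
for n,z in zip(N,[.016]*5+[0]*5):
    for r in bot.pinpoint(p,n)[:1]: print(n,round(r["score"],2),np.round(r["point"]),onz(p,r["point"],z).round(3))
E
```

```text
[0.46232369 0.06490901 0.19839752] 42.3
long_wedge 0.95 [470. 245.] [ 0.589 -0.332  0.016]
short_wedge 0.57 [425. 241.] [ 0.597 -0.249  0.016]
offcut 0.61 [463. 346.] [ 0.405 -0.308  0.016]
wedge_tray 0.71 [446. 246.] [ 0.591 -0.292  0.   ]
scrap_bin 0.81 [458. 346.] [ 0.406 -0.303  0.   ]
setup_block 0.87 [271. 170.] [0.746 0.044 0.   ]
sanding_block 0.2 [457. 349.] [ 0.4 -0.3  0. ]
```

View pics/t20.png

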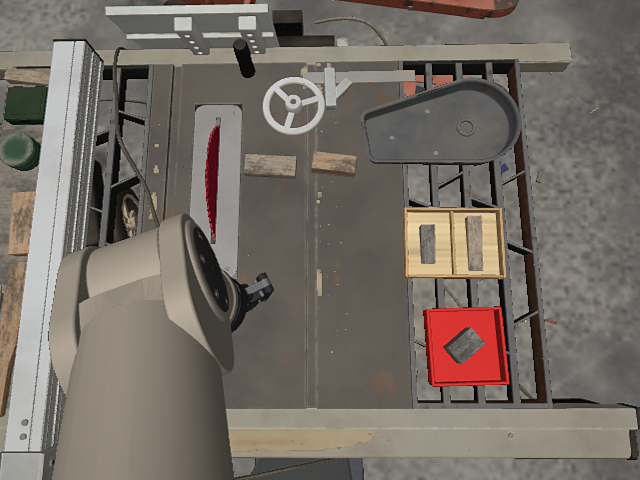

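View pics/w20.png

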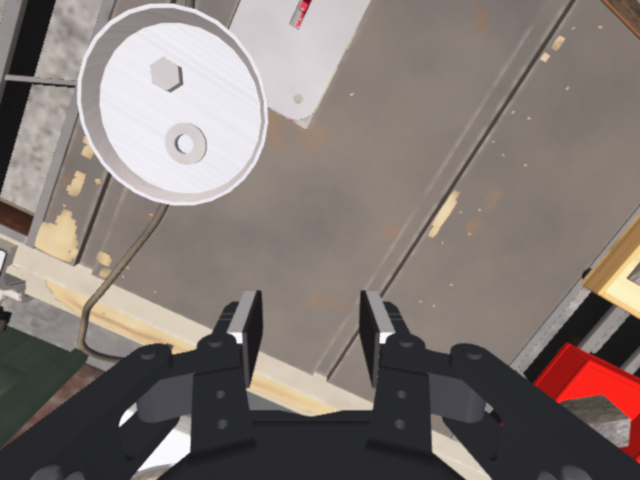

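View pics/s20.png

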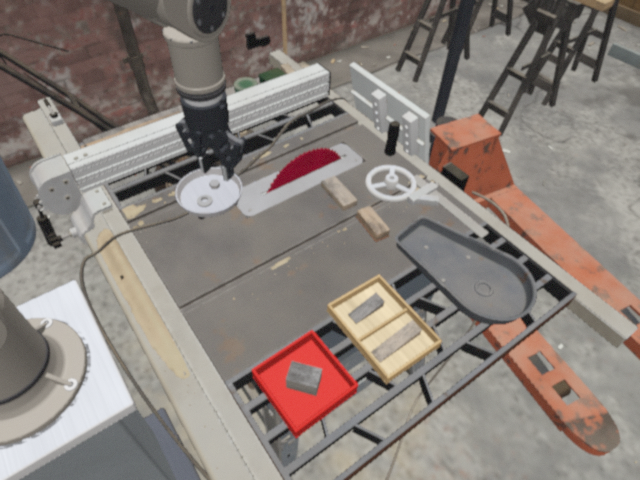

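```bash
python3 - <<'E'
from h import *
p=bot.read_camera("wrist")
for u in[(166,75),(186,143)]: print((onz(p,u,.026)[:2]-[.489,.2075]).round(4))
print(bot.hand_in())
E
```

```text
[0.0218 0.0167]
[-0.0201 -0.0181]
the job is handed in; nothing more can be done
None
```

I put all five pieces in their containers and handed the job in at about 42 s of the 112 s allowed. No verdict came back.

- **Wedges:** they lie flat and the same side up in the plywood tray. The long one is in the far bay and the short one in the near bay, 43 mm either side of the rib. The last top picture agrees to within a few millimetres.
- **Nut and flange:** they lie side by side on the dish floor, each about 27 mm from its centre by the last wrist picture (limit 60 mm).
- **Scrap block:** it lies flat within about 5 mm of the middle of the red bin.
- **Set-up and sanding blocks:** the arm never touched them, and both show at their starting positions in the last top and scene pictures. The network put the set-up block within about 5 mm of its start.

**Failed checks:** in the last top picture the network did not find the sanding block, giving only a false low-score hit (0.2) in the red bin. I confirmed that block by eye. It also did not report the nut, flange or dish there because the arm hid them, so I checked those in the wrist picture.

The highest contact force I read was about 23 N, when I touched the fingertips to the table to set the flange grip height.

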